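# Stand the receiving flask under the dosing pump

## Task

Get the dosing pump ready to fill the round-bottom flask: first lay the cork ring flat on the support stand, centred under the tip of the steel spout, then stand the flask upright in the ring with its open mouth right under the tip. Set both down gently by feel rather than dropping them, do not knock the pump or its spout, let go, and leave the other things on the bench where they are.

Things in the scene. Friction and masses are not known exactly. Their poses are not given: they have to be found in the camera images.
- spout_tip (a point): Open lower end of the pump's only steel spout (tube 6 mm thick), 218 mm above the bench. z up; x level, from the free space in front into the pump. The spout rises 75 mm, slanting back only 16 mm, to an overhanging round pump head, so the space above the set is blocked: the tool must come leaning, its body on the -x side.
- pump: The fixed dosing pump: black box with four white round heads, on a riser shelf. Origin on the bench right below the spout tip, x level into the pump, y along its front, z up. The heads overhang to x = -8 mm, from 298 mm above the bench upwards; box and shelf lie within x 33 to 235, y -285 to 75 mm, 270 to 470 mm high; the riser's front legs at x 57 to 79, y 60 and -270 mm.
- stand: Fixed steel support stand: round foot 110 mm across, column, level top plate 100 x 100 mm, its centre under the spout tip. Origin under the foot's middle, on the bench; x, y along the plate's sides. The plate's upper face is 23 to 48 mm above the bench, different each time and not measured: find it by touch or by looking. It is clamped and does not give.
- ring_center (a point): Centre, half-way up, of the loose cork ring (the base of the set): 66 mm across outside, hole 38 mm, 30 mm tall, 20 to 45 g, lying flat on the bench; z along its axis. The paper tape roll (72 mm, 19 mm tall) is not it.
- flask_neck (a point): Grip point on the axis of the loose glass flask's neck, 72 mm from the bulb's centre, 21 mm below the mouth; z along the neck, out of the mouth. Bulb 64 mm across, neck 22 mm with a 27 mm lip on its last 6 mm, overall 125 mm, 55 to 105 g, the same all round its axis. Starts in the cradle, neck rising at about 40 deg above level, its outer 40 mm beyond the wall.
- flask_bulb (a point): Centre of the flask's round bulb (64 mm across), 93 mm from the mouth. Seated in the ring it is 41 mm above the ring's centre. z as flask_neck.
- flask_mouth (a point): Centre of the flask's open mouth (top of the lip; the opening is 18 mm across). z as flask_neck.
- cradle: Fixed open plastic tray, 78 x 78 mm, walls 42 mm tall, in which the flask's bulb lies. Its -x wall is 56 mm tall with a notch 32 mm wide, 49 mm above the bench, over which the neck rests, pointing to -x. Origin under its middle, on the bench.
- spare_head_mid (a point): Bystander: loose white pump head, 66 mm across, 44 mm tall; point half-way up.
- tape_mid (a point): Bystander: paper tape roll, 72 mm across, 19 mm tall; point half-way up its axis.
- beaker_mid (a point): Bystander: glass beaker, 52 mm across, 70 mm tall; point half-way up.
- bottle_mid (a point): Bystander: amber bottle, 60 mm across, 105 mm tall; point half-way up.
- driver: Bystander: screwdriver lying on the bench, x along it towards its tip.
- weight_mid (a point): Bystander: steel weight, 36 mm across, 52 mm tall; point half-way up.
Not all that is in view belongs to the job. Of the things like the stand, leave any that is orange or pink; of the rest the smaller one is meant.

How it is judged:
On the way:
1. the cork ring lies flat on the support stand, released, centred under the spout tip (within 10 mm), the flask not yet there (horizontal distance between ring_center and spout_tip below 0.01 m and angle between ring_center's own z axis and vertical below 0.06 rad and contact force between ring and stand above 0.05 N and contact force between ring and the fingers below 0.05 N and linear speed of ring below 0.02 m/s and horizontal distance between flask_bulb and spout_tip above 0.08 m), for 0.2 s.
At the end, for the whole second after the job is handed in: Ring flat on the stand, its centre within 10 mm of under the spout tip; flask seated in it, bulb centred within 4 mm, upright within 7 deg, its mouth's centre within 9 mm of under the tip; both released and at rest (horizontal distance between ring_center and spout_tip below 0.01 m and angle between ring_center's own z axis and vertical below 0.06 rad and contact force between ring and stand above 0.05 N and z of flask_bulb in the frame of ring_center between 0.036 and 0.044 m and horizontal distance between flask_bulb and ring_center below 0.004 m and angle between flask_mouth's own z axis and vertical below 0.12 rad and horizontal distance between flask_mouth and spout_tip below 0.009 m and linear speed of flask below 0.01 m/s and angular speed of flask below 0.1 rad/s and contact force between flask and the fingers below 0.05 N); the robot touches nothing.
It fails at once if the pump, its riser or its spout is knocked (over 8 N) (contact force between pump and anything else above 8 N).
It fails at once if the flask is dropped (over 0.3 m/s while not held, a fall of about 5 mm) (linear speed of flask above 0.3 m/s and contact force between flask and the fingers below 0.05 N).
It fails at once if the cork ring is dropped (over 0.3 m/s while not held, a fall of about 5 mm) (linear speed of ring above 0.3 m/s and contact force between ring and the fingers below 0.05 N).
It fails at once if the flask is pressed into the ring or the cork ring onto the stand with over 60 N (contact force between flask and ring above 60 N or contact force between ring and stand above 60 N).
It fails at once if another thing on the bench is moved by over 30 mm (distance of any of spare_head_mid, tape_mid, beaker_mid, bottle_mid, driver, weight_mid from where it was at the start of the episode above 0.03 m).
It also fails if it takes over 69 s, if anything falls off the work surface, if the arm or the gripper's body presses on something with over 40 N, if the wrist force passes 120 N, or if a joint passes its speed limit or range.

## Robot

A 6-joint arm with a two-finger parallel gripper is mounted at the origin on the work surface. World frame = base frame: x ahead of the robot, y to its left, z up, the work surface at z = 0. Lengths are in m, angles in rad, forces in N, time in s.
With the tool pointing down it reaches from about 0.25 to 0.725 m from the base axis. Payload 4 kg.
Tool frame: the origin (TCP) lies on the front face of the gripper's body, between the roots of the fingers; the fingertips stand 73 mm ahead of it and the grasp point (between the pads) lies 54 mm ahead of it; z points along the fingers, y is the line along which they close (so a half turn about z gives the same grasp; the last joint's range is limited). The gripper opens to 85 mm and grips with 20 to 120 N. Pads are 22 mm wide; open, the fingers measure 114 mm over their backs; the gripper's body (76 mm by 85 mm) begins 54 mm behind the grasp point. The pads swing forward as they close: fully open they stand 13 mm farther back than shut.
Start: joints at [1.264, 0.241, 0.005, 1.335, 0, 1.571], TCP at [0.151, 0.477, 0.304] pointing down, gripper open.
Joint ranges: [-2.72, 2.72], [-1.05, 1.87], [-1.09, 1.28], [-1.99, 2.15], [-1.42, 1.44], [-3.14, 3.14]. Speed limits (rad/s): [2.79, 2.79, 3.14, 3.14, 3.14, 3.14].

## Interface

Orientations are given as a unit quaternion [x, y, z, w].
In Python, from workcell import bot gives the robot as it stands. The module is installed in compiled form; this text tells all that it offers.
- The arm moves only by the tool step_arm, never from a script. Its argument "rows" is a list of rows, each a list of 2 entries, a list of its own where there are three numbers: the shift along the tool's x, y, z in mm, then the turn about the tool's z in degrees. A call has 1 to 12 rows; each row is the pose to reach, as a shift and turn from the pose commanded when the call began, along the tool's axes at that moment; what a row does not reach only later rows make up. A row lasts 1/8 s, in which the tool goes at most 62.5 mm and 10.7 degrees, less where a joint would pass 70% of its speed; a pose out of reach is approached as far as the arm can. A call with a gripper value outside its range is refused whole. "claw" is the gripper's target within -1 to 1 (shut at 1, half-way at 0, fully open at -1), set as the call begins (left out, the last holds). The fingers move at their own pace and stop on an object; the grip force is fixed at half the most. Time passes only in rows, so rows that repeat a pose let the fingers close. It gives the time, the measured TCP pose, the force, the opening and the grip force at its end, in the units of the state.
- bot.get_obs(): the state, without advancing time (a new reading comes with each control period).
- bot.camera(name): name is "scene" or "side" or "wrist"; returns (picture, depth): 420x560x3 uint8, red, green, blue; 420x560 float32, m along the optical axis (not along the pixel's ray), 0 where there is no reading.
- bot.camera_params(name): a dict with "fx", "fy", "cx", "cy" (pixels), "pose" (4x4, takes a point from camera to world coordinates). Camera axes: x right, y up, looking along -z (the intrinsics and any distortion apply to the point x, -y, -z); pixel columns grow to the right and rows downward; lengths in m; the calibration is good to about 2 mm. A picture is of the moment at which its call begins: read the wrist's pose just before it. camera_params takes no time and is no camera call; for the wrist camera it gives the pose at the moment of the call.
- bot.job_done(): hands the job in; it is judged then, once.
Trained networks look in the newest picture that a camera, given by its name, has taken for a name from the list of things; names that differ only in an ending like _2 or _b are one class to them, and where a whole thing is asked for, a point or a joint stands for the part that bears it (a point fixed in the world has none). Each returns a list of dicts, best first, with "score" (0 to 1); they miss things now and then, are a little off and sometimes report something else, mostly with a low value. They report only what shows in the picture. A call takes as long as a camera call. They do not tell look-alikes from the thing itself.
- bot.trace(target, camera): "pixels" (420x560 bool, what is visible of it) and "uv" ([column, row] in pixels, amid what is visible of it).
The state is a dict: "clock": time; "joint_pos": joint angles; "joint_vel": joint speeds; "tau": joint torques, N m; "eef_pos": TCP position; "tool_rot": TCP orientation; "ft_force": force on the tool from outside, world axes, zero at the start; "ft_torque": the same for the moment, N m; "grip_width": finger opening in m; "grasp_force": force on a finger pad.
Only numpy, scipy, OpenCV 4.12 (cv2) and the standard library are available. Lean on these libraries where they do the work, as an engineer would, in place of code of your own. Each camera call takes 0.05 s, during which the arm holds its last target. There are 200 camera calls.

## Working session

There is one attempt and no reset: what is moved stays moved. The work goes in short steps, Python scripts to look and compute and a tool call to move; the robot and the scene stay as the last step left them, time stands still between calls to the robot, and variables do not carry over. Pictures are saved under pics/ and viewed, at most 10 in all, crops included, and the job is handed in when it is done.

Besides the shell and the picture viewer there is one more tool, called after "Call:" as a command line: name --argument value ..., lists and objects as JSON in quotes. step_arm: Moves the arm, as the interface text tells. Its arguments: {"type":"object","properties":{"rows":{"type":"array"},"claw":{"type":"number"}},"required":["rows"]}

```bash
mkdir -p pics; ls
cat > h.py <<'E'
import numpy as np, cv2
from workcell import bot
def cam(n):
    p=bot.camera_params(n); im,d=bot.camera(n); return p,im,d
def pts(p,d,mask):
    v,u=np.nonzero(mask&(d>0)); z=d[v,u]
    c=np.c_[(u-p['cx'])/p['fx']*z,-(v-p['cy'])/p['fy']*z,-z]
    P=np.array(p['pose']); return c@P[:3,:3].T+P[:3,3]
E
python3 - <<'E'
from h import *
o=bot.get_obs(); print({k:np.round(v,3).tolist() for k,v in o.items()})
ims=[]
for n in ['scene','side']:
    p,im,d=cam(n); print(n,{k:np.round(v,3).tolist() for k,v in p.items()})
    cv2.imwrite(f'pics/{n}0.png',im[...,::-1]); np.savez(f'{n}0.npz',d=d,im=im)
    for t in ['pump','stand','ring_center','flask_neck','cradle','spare_head_mid','tape_mid','beaker_mid','bottle_mid','driver','weight_mid']:
        for r in bot.trace(t,n)[:3]:
            X=pts(p,d,r['pixels'])
            if len(X): print(t,round(r['score'],2),np.round(r['uv']),len(X),np.round(np.median(X,0),3),np.round(np.percentile(X,2,axis=0),3),np.round(np.percentile(X,98,axis=0),3))
E
```

```text
pics
{'clock': 0.0, 'joint_pos': [1.264, 0.241, 0.004, 1.335, -0.0, 1.571], 'joint_vel': [-0.001, 0.001, 0.0, 0.0, -0.0, -0.0], 'tau': [-0.0, -37.232, 25.241, 0.017, -0.0, -0.0], 'eef_pos': [0.151, 0.476, 0.303], 'tool_rot': [0.153, 0.988, -0.001, -0.0], 'ft_force': [0.862, -0.144, -0.506], 'ft_torque': [0.011, -0.005, 0.014], 'grasp_force': 0.0, 'grip_width': 0.086}
scene {'fx': 487.281, 'fy': 487.281, 'cx': 274.854, 'cy': 210.436, 'pose': [[0.402, -0.704, 0.586, 1.443], [0.915, 0.299, -0.27, -0.316], [0.015, 0.645, 0.764, 1.381], [0.0, 0.0, 0.0, 1.0]]}
pump 0.56 [339. 218.] 10285 [0.773 0.193 0.385] [0.545 0.094 0.042] [0.876 0.315 0.463]
pump 0.53 [150. 258.] 305 [ 0.453 -0.312  0.046] [ 0.419 -0.335  0.003] [ 0.471 -0.29   0.074]
stand 0.71 [133. 228.] 1323 [ 0.29  -0.325  0.03 ] [ 0.212 -0.389  0.005] [ 0.346 -0.258  0.037]
stand 0.64 [397. 223.] 602 [0.626 0.544 0.022] [0.568 0.492 0.001] [0.668 0.591 0.03 ]
stand 0.63 [282. 245.] 931 [0.564 0.13  0.046] [ 0.502  0.083 -0.   ] [0.607 0.185 0.053]
ring_center 0.5 [186. 248.] 271 [ 0.424 -0.169  0.027] [ 0.399 -0.204 -0.003] [ 0.
[... 2324 characters left out ...]
 [0.49  0.002 0.049]
beaker_mid 0.79 [383. 338.] 513 [ 0.448 -0.312  0.045] [ 0.422 -0.337  0.001] [ 0.471 -0.28   0.073]
bottle_mid 0.86 [366. 223.] 543 [ 0.733 -0.063  0.061] [ 0.717 -0.085  0.001] [0.821 0.    0.108]
bottle_mid 0.44 [281. 130.] 11199 [0.616 0.197 0.365] [0.502 0.091 0.015] [0.843 0.364 0.464]
bottle_mid 0.21 [422. 267.] 354 [ 0.738 -0.26   0.022] [ 0.729 -0.313  0.   ] [ 0.757 -0.142  0.03 ]
driver 0.87 [421. 269.] 333 [ 0.738 -0.26   0.022] [ 0.729 -0.313  0.008] [ 0.752 -0.131  0.03 ]
driver 0.49 [374. 287.] 469 [ 0.547 -0.223  0.063] [ 0.501 -0.251  0.037] [ 0.582 -0.186  0.103]
weight_mid 0.53 [253. 267.] 177 [0.394 0.101 0.035] [0.384 0.09  0.003] [0.412 0.118 0.057]
```

View pics/side0.png

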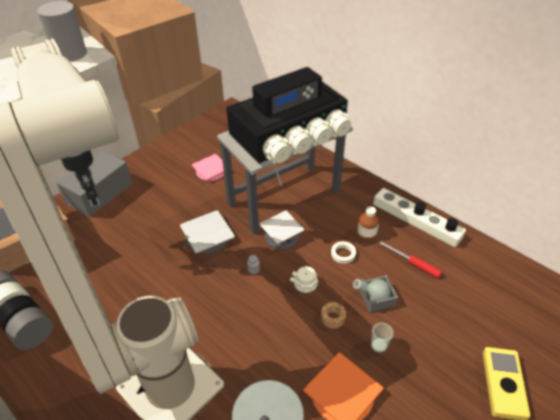

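View pics/scene0.png

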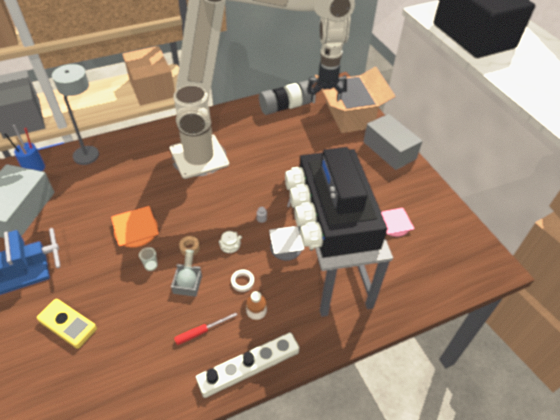

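Run:
```python
from h import *
for n in ['scene','side']:
    f=np.load(f'{n}0.npz'); d=f['d']; p=bot.camera_params(n); X=pts(p,d,d>0)
    m=(X[:,0]>0.1)&(X[:,0]<.5)&(X[:,1]>.58)&(X[:,1]<1.1); print('clear',n,np.round(np.percentile(X[m,2],[50,95,99.9]),2))
    # stand plate top
    m=(abs(X[:,0]-.555)<.09)&(abs(X[:,1]-.133)<.09)&(X[:,2]>.03)&(X[:,2]<.07)
    Y=X[m]; print('plate z',np.round(np.percentile(Y[:,2],[5,25,50,75,95]),4),len(Y))
    Y=Y[Y[:,2]>np.median(Y[:,2])-.006]; print(cv2.minAreaRect(Y[:,:2].astype(np.float32)*1000))
    # pump box top
    for lo,hi in [(.4,.48),(.262,.30),(.3,.4)]:
        m=(X[:,0]>.4)&(X[:,0]<.95)&(X[:,1]>.05)&(X[:,1]<.5)&(X[:,2]>lo)&(X[:,2]<hi); Y=X[m]
        print(lo,len(Y),cv2.minAreaRect(Y[:,:2].astype(np.float32)*1000),np.round(np.percentile(Y[:,2],[2,50,98]),3))
    # spout candidate points
    m=(abs(X[:,0]-.555)<.06)&(abs(X[:,1]-.133)<.06)&(X[:,2]>.19)&(X[:,2]<.3); Y=X[m]; print('spout',len(Y)); print(np.round(Y[np.argsort(Y[:,2])][:60:4],3).tolist())
    r=bot.trace
```

```text
clear scene [0.01 0.11 0.16]
plate z [0.042  0.0451 0.0472 0.0493 0.0522] 709
((554.6220092773438, 142.23638916015625), (112.01261138916016, 104.46321868896484), 76.58386993408203)
0.4 2149 ((683.53076171875, 220.29306030273438), (103.08395385742188, 193.985107421875), 79.01549530029297) [0.405 0.459 0.465]
0.262 1057 ((825.485595703125, 199.6746826171875), (219.71417236328125, 78.01610565185547), 75.26783752441406) [0.272 0.285 0.298]
0.3 5919 ((680.4323120117188, 208.85574340820312), (216.938232421875, 313.82635498046875), 76.61390686035156) [0.309 0.386 0.397]
spout 13
[[0.555, 0.138, 0.222], [0.556, 0.137, 0.229], [0.552, 0.142, 0.236], [0.549, 0.143, 0.247]]
clear side [0.   0.1  0.12]
plate z [0.0432 0.0463 0.0484 0.0502 0.0546] 867
((546.2494506835938, 146.06932067871094), (121.54669952392578, 129.85137939453125), 72.7907943725586)
0.4 2268 ((681.637451171875, 221.16554260253906), (98.48269653320312, 192.46121215820312), 77.659912109375) [0.403 0.454 0.465]
0.262 890 ((629.9715576171875, 180.32696533203125), (191.4773712158203, 405.1921691894531), 46.52969741821289) [0.272 0.286 0.298]
0.3 5679 ((678.2951049804688, 208.0305938720703), (224.2623291015625, 312.17132568359375), 76.56661224365234) [0.307 0.371 0.398]
spout 222
[[0.557, 0.135, 0.221], [0.554, 0.136, 0.23], [0.553, 0.139, 0.238], [0.554, 0.14, 0.243], [0.552, 0.142, 0.248], [0.551, 0.145, 0.257], [0.551, 0.153, 0.26], [0.551, 0.149, 0.266], [0.549, 0.154, 0.272], [0.55, 0.151, 0.273], [0.516, 0.181, 0.273], [0.554, 0.17, 0.275], [0.538, 0.174, 0.275], [0.511, 0.183, 0.276], [0.575, 0.163, 0.277]]
```

Run:
```python
import cv2
im=cv2.imread('pics/side0.png')[90:350,190:430]; cv2.imwrite('pics/side0c.png',cv2.resize(im,None,fx=2.3,fy=2.3,interpolation=cv2.INTER_CUBIC)[:600])
```

```text
(no output)
```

View pics/side0c.png

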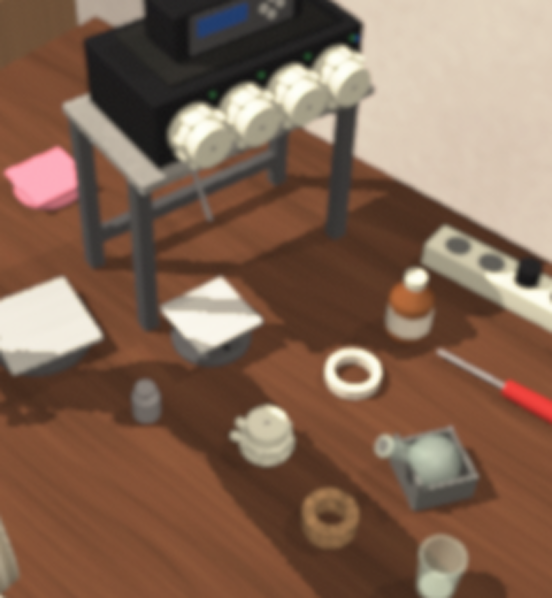

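Call:
step_arm --rows '[[[0, 50, -10], 0], [[0, 100, -20], 0], [[0, 150, -30], 0], [[0, 200, -40], 0], [[0, 250, -50], 0], [[0, 300, -50], 0], [[0, 350, -50], 0], [[0, 350, -50], 0]]'

```text
clock: 2.2
eef_pos: [0.2388, 0.7537, 0.3204]
tool_rot: [0.153, 0.988, 0.025, 0.004]
ft_force: [0.1, -0.7, 0.7]
grip_width: 0.0854
grasp_force: 0.0
```

```bash
cat > st.py <<'E'
from h import *
from scipy.spatial.transform import Rotation as R
o=bot.get_obs(); M=R.from_quat(o['tool_rot']).as_matrix()
print(round(float(o['clock']),2),'q',np.round(o['joint_pos'],3),'p',np.round(o['eef_pos'],4)); print(np.round(M,3),np.round(o['ft_force'],2),np.round(o['grip_width'],4),np.round(o['grasp_force'],1))
E
python3 st.py
```

```text
2.2 q [1.264 0.959 1.273 1.833 0.    1.571] p [0.2388 0.7537 0.3204]
[[-0.953  0.302  0.015]
 [ 0.302  0.952  0.049]
 [ 0.     0.051 -0.999]] [ 0.08 -0.69  0.66] 0.0854 0.0
```

Call:
step_arm --rows '[[[0, 60, 0], 0], [[0, 120, 0], 0], [[0, 180, 0], 0], [[0, 180, 0], 0]]'

```text
clock: 2.7
eef_pos: [0.2513, 0.7932, 0.2826]
tool_rot: [0.153, 0.987, 0.057, 0.009]
ft_force: [-0.4, -0.1, 0.2]
grip_width: 0.0858
grasp_force: 0.0
```

```bash
python3 st.py
```

```text
2.7 q [ 1.264  1.011  1.275  1.719 -0.     1.571] p [0.2513 0.7932 0.2826]
[[-0.953  0.3    0.035]
 [ 0.302  0.947  0.11 ]
 [-0.     0.115 -0.993]] [-0.4  -0.07  0.24] 0.0858 0.0
```

Call:
step_arm --rows '[[[0, -60, 0], 0], [[0, -120, 0], 0], [[0, -150, 0], 0]]'

```text
clock: 3.08
eef_pos: [0.2126, 0.6709, 0.2687]
tool_rot: [0.153, 0.987, 0.058, 0.009]
ft_force: [0.1, 0.2, 0.6]
grip_width: 0.0855
grasp_force: 0.0
```

```bash
python3 st.py
```

```text
3.08 q [ 1.264  0.595  0.444  1.302 -0.     1.571] p [0.2126 0.6709 0.2687]
[[-0.953  0.3    0.036]
 [ 0.302  0.947  0.113]
 [-0.     0.118 -0.993]] [0.06 0.2  0.6 ] 0.0855 0.0
```

Run:
```python
from h import *
from scipy.spatial.transform import Rotation as R
from scipy.optimize import least_squares
o=bot.get_obs(); M=R.from_quat(o['tool_rot']).as_matrix(); p=bot.camera_params('wrist'); P=np.array(p['pose'])
print('cam in tool',np.round(M.T@(P[:3,3]-o['eef_pos']),3),'\nR',np.round(M.T@P[:3,:3],2),p['fx'],p['cx'],p['cy'])
D=[((.241,.0045,1.335),(.500,.3035)),((.959,1.273,1.833),(.7906,.3204)),((1.011,1.275,1.719),(.832,.2826)),((.595,.444,1.302),(.7038,.2687))]
def fk(v,q):
    a=q[0]; b=a-q[1]+v[5]; s=q[0]-q[1]+q[2]
    return np.array([v[0]+v[2]*np.sin(a)+v[3]*np.cos(b)+v[4]*np.cos(s), v[1]+v[2]*np.cos(a)-v[3]*np.sin(b)-v[4]*np.sin(s)])
f=lambda v: np.concatenate([fk(v,q)-x for q,x in D])
for v0 in [(0,.3,.4,.4,.2,0),(.05,.35,.35,.3,.2,.1),(0,.3,.4,.4,.2,-.3)]:
    r=least_squares(f,v0); print(np.round(r.x,4),r.cost)
for n in ['scene','side']:
    g=np.load(f'{n}0.npz'); d=g['d']; p=bot.camera_params(n); X=pts(p,d,d>0)
    m=(abs(X[:,0]-.56)<.1)&(abs(X[:,1]+.22)<.08)&(X[:,2]>.02)&(X[:,2]<.12); Y=X[m]; L=Y[Y[:,2]>.078]
    print(n,'high',len(L),np.round(L.mean(0),3)); B=Y[Y[:,2]<.05]; print(cv2.minAreaRect(B[:,:2].astype(np.float32)*1000))
    C=L[:,:2]-L[:,:2].mean(0); u,s,vt=np.linalg.svd(C); print(vt[0],s)
    # points along: farthest from cradle centre
    dd=np.hypot(Y[:,0]-.565,Y[:,1]+.225); k=np.argsort(-dd)[:25]; print(np.round(Y[k].mean(0),3))
    m=(abs(X[:,0]-.43)<.05)&(abs(X[:,1]+.173)<.05)&(X[:,2]>.022)&(X[:,2]<.04); Y=X[m]; print('ring',cv2.minEnclosingCircle(Y[:,:2].astype(np.float32)*1000),Y.mean(0))
```

```text
cam in tool [ 0.079 -0.    -0.07 ] 
R [[-0.    0.95  0.31]
 [ 1.    0.    0.  ]
 [-0.    0.31 -0.95]] 315.3078530568749 281.2819987402077 214.74455373624667
[ 0.0056  0.256   0.489   0.3876  0.3416 -0.0137] 2.0188829420713554e-08
[ 0.0056  0.256   0.489   0.3876  0.3416 -0.0137] 2.018882942072388e-08
[ 0.0056  0.256   0.489   0.3876  0.3416 -0.0137] 2.018882942072998e-08
scene high 82 [ 0.518 -0.192  0.091]
((540.9495239257812, -230.24972534179688), (160.30685424804688, 137.69683837890625), 0.17168697714805603)
[ 0.74426908 -0.66787988] [0.08923228 0.05593765]
[ 0.472 -0.263  0.06 ]
ring ((428.7196960449219, -170.00094604492188), 37.35626983642578) [ 0.42682011 -0.17097874  0.02956494]
side high 124 [ 0.512 -0.194  0.092]
((539.4406127929688, -232.0914306640625), (158.23358154296875, 132.39871215820312), 0.22834669053554535)
[-0.75638149  0.65413075] [0.13706741 0.06683116]
[ 0.471 -0.249  0.062]
ring ((428.5775451660156, -172.75375366210938), 33.92230987548828) [ 0.42700247 -0.17334732  0.02984304]
```

Call:
step_arm --rows '[[[3, -26, -50], -8], [[6, -52, -100], -16], [[9, -78, -150], -24], [[12, -104, -200], -32], [[15, -130, -250], -40], [[18, -156, -300], -48], [[21, -182, -350], -56], [[24, -208, -400], -64], [[27, -234, -450], -72], [[30, -260, -500], -80], [[30, -285, -550], -88], [[30, -290, -580], -90]]'

```text
clock: 4.58
eef_pos: [0.0791, 0.3427, 0.6812]
tool_rot: [-0.589, 0.803, 0.055, 0.07]
ft_force: [-1.0, -0.2, -0.0]
grip_width: 0.0854
grasp_force: 0.0
```

```bash
python3 st.py
```

```text
4.58 q [ 1.35   0.028  0.784  2.149 -0.01   0.085] p [0.0791 0.3427 0.6812]
[[-0.297 -0.954  0.048]
 [-0.938  0.301  0.17 ]
 [-0.177  0.005 -0.984]] [-0.96 -0.19 -0.02] 0.0854 0.0
```

Call:
step_arm --rows '[[[-12, 0, -60], 0], [[-24, 0, -120], 0], [[-36, 0, -180], 0]]'

```text
clock: 4.95
eef_pos: [0.0806, 0.3401, 0.7001]
tool_rot: [-0.587, 0.801, 0.073, 0.091]
ft_force: [0.4, 0.2, 0.2]
grip_width: 0.0857
grasp_force: 0.0
```

Call:
step_arm --rows '[[[-30, 0, -120], 0], [[-60, 0, -240], 0]]'

```text
clock: 5.2
eef_pos: [0.0813, 0.3354, 0.7198]
tool_rot: [-0.585, 0.798, 0.091, 0.113]
ft_force: [0.4, -0.1, -0.4]
grip_width: 0.0855
grasp_force: 0.0
```

Call:
step_arm --rows '[[[-100, 0, -300], 0]]'

```text
clock: 5.32
eef_pos: [0.0825, 0.3351, 0.7344]
tool_rot: [-0.583, 0.795, 0.105, 0.129]
ft_force: [0.6, 0.2, 1.0]
grip_width: 0.0855
grasp_force: 0.0
```

```bash
python3 st.py
```

```text
5.33 q [ 1.334  0.006  0.918  2.149 -0.006  0.068] p [0.0825 0.3351 0.7344]
[[-0.287 -0.954  0.083]
 [-0.9    0.299  0.317]
 [-0.327  0.016 -0.945]] [0.62 0.17 1.03] 0.0855 0.0
```

Call:
step_arm --rows '[[[-120, 0, -300], 0]]'

```text
clock: 5.45
eef_pos: [0.0838, 0.3345, 0.7508]
tool_rot: [-0.58, 0.792, 0.12, 0.147]
ft_force: [-0.5, 0.8, -0.2]
grip_width: 0.0853
grasp_force: 0.0
```

Call:
step_arm --rows '[[[-130, 0, -300], 0]]'

```text
clock: 5.58
eef_pos: [0.085, 0.3333, 0.7666]
tool_rot: [-0.578, 0.788, 0.134, 0.165]
ft_force: [0.1, 0.0, -0.6]
grip_width: 0.0855
grasp_force: 0.0
```

Call:
step_arm --rows '[[[-150, 0, -300], 0]]'

```text
clock: 5.7
eef_pos: [0.0863, 0.3324, 0.7824]
tool_rot: [-0.574, 0.784, 0.149, 0.182]
ft_force: [-0.5, -0.5, 0.3]
grip_width: 0.0857
grasp_force: 0.0
```

```bash
python3 st.py
```

```text
5.7 q [ 1.317  0.009  1.062  2.149 -0.     0.052] p [0.0863 0.3324 0.7824]
[[-0.274 -0.955  0.115]
 [-0.847  0.296  0.442]
 [-0.456  0.024 -0.89 ]] [-0.5  -0.5   0.29] 0.0857 0.0
```

```bash
cat > go.py <<'E'
import sys
from h import *
from scipy.spatial.transform import Rotation as R
o=bot.get_obs(); M=R.from_quat(o['tool_rot']).as_matrix(); T=np.array([float(a) for a in sys.argv[1:4]])
d=(T-o['eef_pos'])*1000; print('tool shift mm',np.round(M.T@d,1),'dist',round(np.linalg.norm(d)))
E
python3 go.py 0.25 0.0 0.5; python3 go.py .409 -.243 .165
```

```text
tool shift mm [ 365.5 -261.4  123. ] dist 466
tool shift mm [ 680.6 -493.1  331.8] dist 904
```

Call:
step_arm --rows '[[[45, -33, 15], 0], [[91, -65, 31], 0], [[136, -98, 47], 0], [[182, -131, 65], 0], [[228, -163, 82], 0], [[275, -196, 102], 0], [[320, -229, 125], 0], [[365, -262, 150], 0], [[410, -295, 175], 0], [[455, -328, 200], 0], [[500, -361, 225], 0], [[545, -394, 250], 0]]' --claw -0.8

```text
clock: 7.2
eef_pos: [0.3377, -0.1289, 0.3088]
tool_rot: [-0.574, 0.784, 0.149, 0.182]
ft_force: [1.6, 0.3, -0.5]
grip_width: 0.0771
grasp_force: 0.0
```

```bash
python3 st.py; python3 go.py .409 -.243 .165
```

```text
7.2 q [-0.639  0.07  -0.26   1.433  0.438 -1.945] p [ 0.3377 -0.1289  0.3088]
[[-0.275 -0.955  0.114]
 [-0.846  0.296  0.443]
 [-0.457  0.025 -0.889]] [ 1.56  0.27 -0.54] 0.0771 0.0
tool shift mm [ 142.6 -105.5   85.4] dist 197
```

Call:
step_arm --rows '[[[40, -30, 22], 0], [[80, -60, 45], 0], [[120, -88, 70], 0], [[143, -105, 85], 0], [[143, -105, 85], 0]]'

```text
clock: 7.82
eef_pos: [0.4077, -0.2421, 0.1646]
tool_rot: [-0.573, 0.784, 0.152, 0.182]
ft_force: [-1.4, -0.3, -0.1]
grip_width: 0.0767
grasp_force: 0.0
```

```bash
python3 st.py
python3 - <<'E'
from h import *
p=bot.camera_params('wrist'); im,d=bot.camera('wrist'); cv2.imwrite('pics/w1.png',im[...,::-1]); np.savez('w1.npz',d=d,im=im)
X=pts(p,d,d>0)
for r in bot.trace('ring_center','wrist')[:2]:
    Y=pts(p,d,r['pixels']); print(r['score'],r['uv'],len(Y),np.round(np.percentile(Y,[2,50,98],axis=0),3).tolist()); T=Y[Y[:,2]>np.percentile(Y[:,2],95)-.004]; print(cv2.minEnclosingCircle(T[:,:2].astype(np.float32)*1000),np.median(T[:,2])); print(cv2.fitEllipse(cv2.convexHull(T[:,:2].astype(np.float32)*1000)))
E
```

```text
7.83 q [-0.735  0.447 -0.162  1.201  0.417 -2.048] p [ 0.4077 -0.2421  0.1646]
[[-0.276 -0.955  0.111]
 [-0.844  0.296  0.446]
 [-0.459  0.03  -0.888]] [-1.36 -0.34 -0.13] 0.0767 0.0
0.68 [277.6, 208.6] 5766 [[0.394, -0.204, 0.002], [0.423, -0.185, 0.027], [0.453, -0.145, 0.03]]
((424.9447021484375, -171.9303436279297), 33.298728942871094) 0.029395731700866512
((425.4742736816406, -172.1492462158203), (64.43681335449219, 66.47322845458984), 161.25857543945312)
```

View pics/w1.png

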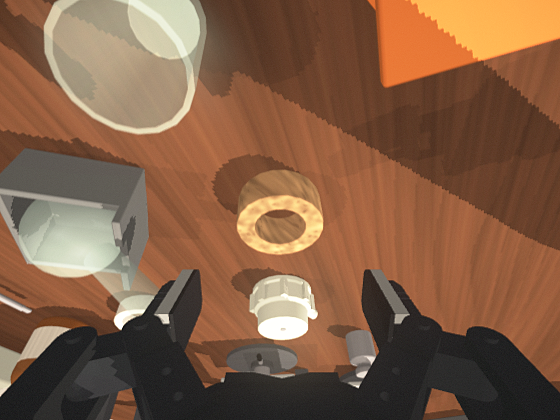

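```bash
python3 go.py .4183 -.199 .072
```

```text
tool shift mm [4.800e+00 1.000e-01 1.047e+02] dist 105
```

Call:
step_arm --rows '[[[5, 0, 30], 0], [[5, 0, 60], 0], [[5, 0, 85], 0], [[5, 0, 98], 0], [[5, 0, 105], 0], [[5, 0, 105], 0]]'

```text
clock: 8.68
eef_pos: [0.4194, -0.1999, 0.0725]
tool_rot: [-0.575, 0.784, 0.148, 0.182]
ft_force: [0.3, -0.9, 0.4]
grip_width: 0.0767
grasp_force: 0.0
```

Call:
step_arm --rows '[[[0, 0, 0], 0], [[0, 0, 0], 0], [[0, 0, 0], 0], [[0, 0, 0], 0]]' --claw 1

```text
clock: 9.18
eef_pos: [0.4195, -0.2007, 0.0736]
tool_rot: [-0.574, 0.784, 0.148, 0.183]
ft_force: [-3.0, -0.2, 7.4]
grip_width: 0.0648
grasp_force: 64.3
```

Call:
step_arm --rows '[[[-6, 0, -12], 0], [[-20, 1, -40], 0], [[-40, 3, -78], 0], [[-60, 4, -116], 0], [[-70, 5, -136], 0], [[-70, 5, -136], 0]]'

```text
clock: 9.93
eef_pos: [0.4189, -0.2002, 0.2275]
tool_rot: [-0.575, 0.784, 0.146, 0.183]
ft_force: [-0.1, -0.6, -1.0]
grip_width: 0.0645
grasp_force: 66.1
```

```bash
python3 st.py
python3 - <<'E'
from h import *
p=bot.camera_params('wrist'); im,d=bot.camera('wrist')
r=bot.trace('ring_center','wrist')[0]; Y=pts(p,d,r['pixels']); z=Y[:,2]; print(r['score'],len(Y),np.percentile(z,[2,50,90,98]))
T=Y[z>np.percentile(z,98)-.010]
for _ in range(4):
    c=np.linalg.lstsq(np.c_[T[:,:2],np.ones(len(T))],T[:,2],rcond=None)[0]; e=T[:,2]-np.c_[T[:,:2],np.ones(len(T))]@c; T=T[abs(e)<.002]
print('tilt',c[:2],len(T),'circle',cv2.minEnclosingCircle(T[:,:2].astype(np.float32)*1000),T[:,2].mean())
a=np.deg2rad(76.6); ex=np.array([np.cos(a),np.sin(a)]); ey=np.array([-np.sin(a),np.cos(a)])
for n in ['scene','side']:
    g=np.load(f'{n}0.npz'); dd=g['d']; p=bot.camera_params(n); X=pts(p,dd,dd>0)
    m=(abs(X[:,0]-.555)<.09)&(abs(X[:,1]-.133)<.09)&(X[:,2]>.042)&(X[:,2]<.054); Y=X[m]
    for yaw in [70,73,76.6,80,-999]:
        pass
    u=Y[:,:2]@ex; v=Y[:,:2]@ey
    lo,hi=np.percentile(u,[1.5,98.5]); l2,h2=np.percentile(v,[1.5,98.5]); print(n,'ext',hi-lo,h2-l2,'centre',np.round(ex*(lo+hi)/2+ey*(l2+h2)/2,4),'median',np.median(Y,0))
E
```

```text
9.93 q [-0.657  0.336 -0.144  1.283  0.434 -1.965] p [ 0.4189 -0.2002  0.2275]
[[-0.271 -0.955  0.119]
 [-0.848  0.296  0.439]
 [-0.455  0.018 -0.89 ]] [-0.06 -0.56 -0.99] 0.0645 66.1
0.59 14891 [0.15621486 0.17849069 0.1835428  0.18388142]
tilt [0.00969125 0.02405768] 4062 circle ((424.97998046875, -171.78684997558594), 33.50164031982422) 0.18265915665458862
scene ext 0.09740810330008412 0.09922672348553707 centre [0.5539 0.1362] median [0.55451737 0.13542429 0.04731562]
side ext 0.10864284459578122 0.11263823855595034 centre [0.5487 0.1414] median [0.55171486 0.13477045 0.04823344]
```

```bash
python3 go.py .5216 -.0102 .165
```

```text
tool shift mm [-161.2  -44.7  148.8] dist 224
```

Call:
step_arm --rows '[[[-40, -11, 20], 0], [[-80, -22, 50], 0], [[-120, -34, 95], 0], [[-150, -42, 135], 0], [[-161, -45, 149], 0], [[-161, -45, 149], 0]]'

```text
clock: 10.78
eef_pos: [0.521, -0.0095, 0.1634]
tool_rot: [-0.575, 0.784, 0.15, 0.181]
ft_force: [-0.7, -0.3, -0.2]
grip_width: 0.0645
grasp_force: 66.2
```

```bash
python3 st.py
python3 - <<'E'
from h import *
p=bot.camera_params('wrist'); im,d=bot.camera('wrist'); cv2.imwrite('pics/w2.png',im[...,::-1]); np.savez('w2.npz',d=d,im=im,pose=np.array(p['pose']))
X=pts(p,d,d>0)
m=(abs(X[:,0]-.555)<.1)&(abs(X[:,1]-.135)<.1)&(X[:,2]>.03)&(X[:,2]<.06); Y=X[m]; print(len(Y),np.percentile(Y[:,2],[5,50,95]))
if len(Y): print(cv2.minAreaRect(Y[:,:2].astype(np.float32)*1000))
m=(abs(X[:,0]-.555)<.03)&(abs(X[:,1]-.135)<.04)&(X[:,2]>.2)&(X[:,2]<.3); Y=X[m]; print(len(Y)); print(np.round(Y[np.argsort(Y[:,2])][:80:8],4).tolist())
E
```

```text
10.78 q [-0.222  0.39  -0.248  0.921  0.474 -1.485] p [ 0.521  -0.0095  0.1634]
[[-0.273 -0.956  0.111]
 [-0.847  0.294  0.443]
 [-0.456  0.027 -0.89 ]] [-0.68 -0.26 -0.16] 0.0645 66.2
377 [0.03777699 0.04810957 0.05884209]
((503.76922607421875, 162.173828125), (128.9688720703125, 14.531925201416016), 80.38050079345703)
0
[]
```

View pics/w2.png

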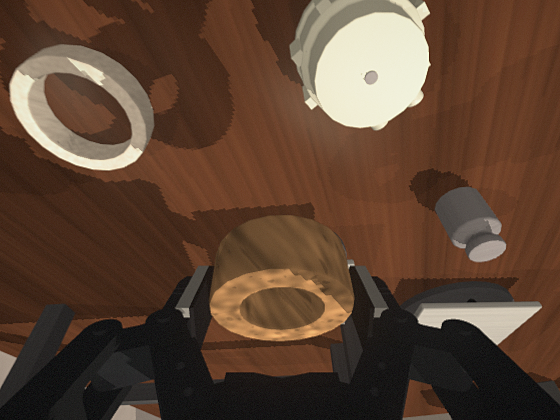

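Run:
```python
from h import *
out=[]
for n in ['scene','side']:
    p,im,d=cam(n); P=np.linalg.inv(np.array(p['pose']))
    def pr(X):
        c=P[:3,:3]@X+P[:3,3]; return p['cx']+p['fx']*c[0]/-c[2], p['cy']-p['fy']*c[1]/-c[2]
    T=np.array([.5555,.135,.218]); u,v=pr(T); print(n,u,v,[np.round(np.array(pr(T+e))-[u,v],2) for e in np.eye(3)*.01])
    x0,y0=int(u)-24,int(v)-30; S=8
    c=cv2.resize(im[y0:y0+70,x0:x0+48],None,fx=S,fy=S,interpolation=cv2.INTER_NEAREST)[...,::-1].copy()
    cv2.circle(c,(int((u-x0+.5)*S),int((v-y0+.5)*S)),3,(0,0,255),1); out.append(c[:600]); print(x0,y0)
    Pt=np.array(p['pose'])
    X=pts(p,d,d>0); m=(abs(X[:,0]-.555)<.03)&(abs(X[:,1]-.135)<.04)&(X[:,2]>.2)&(X[:,2]<.27); Y=X[m]; print(len(Y),np.round(Y[np.argsort(Y[:,2])][:10],4).tolist())
cv2.imwrite('pics/tip.png',np.hstack(out))
```

```text
scene 287.14453721125864 207.22280407815785 [array([1.33, 2.24]), array([ 2.89, -0.94]), array([ 0.11, -2.08])]
263 177
13 [[0.5555, 0.1378, 0.2227], [0.556, 0.134, 0.2248], [0.5537, 0.135, 0.2267], [0.5515, 0.1395, 0.2272], [0.5557, 0.1375, 0.2278], [0.5493, 0.1404, 0.2293], [0.549, 0.1404, 0.2337], [0.559, 0.1391, 0.2354], [0.558, 0.1394, 0.2388], [0.5561, 0.1402, 0.2412]]
side 281.6715891268722 186.15339509289166 [array([ 2.36, -1.73]), array([-2.55, -1.58]), array([-0.02, -2.59])]
257 156
14 [[0.5578, 0.1358, 0.2205], [0.5527, 0.1349, 0.2244], [0.5527, 0.1389, 0.2258], [0.5531, 0.1354, 0.2277], [0.5538, 0.1399, 0.2283], [0.5542, 0.1363, 0.2303], [0.5532, 0.1392, 0.233], [0.5543, 0.1364, 0.234], [0.554, 0.1399, 0.2358], [0.5505, 0.1406, 0.2377]]
```

View pics/tip.png

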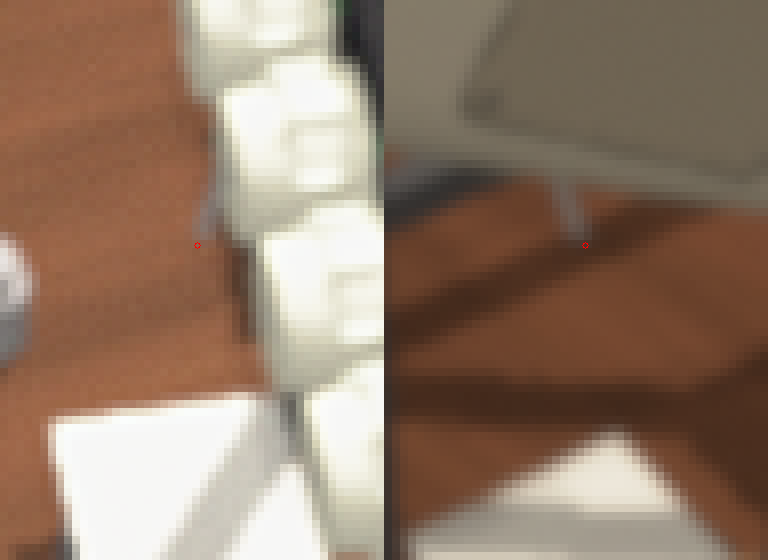

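```bash
python3 go.py .5491 .1086 .135;  python3 go.py .5491 .1086 .120
```

```text
tool shift mm [-95.4   9.   83.1] dist 127
tool shift mm [-88.5   8.6  96.4] dist 131
```

Call:
step_arm --rows '[[[-30, 3, 26], 0], [[-58, 5, 50], 0], [[-80, 8, 69], 0], [[-92, 9, 79], 0], [[-95, 9, 83], 0], [[-95, 9, 83], 0]]'

```text
clock: 11.68
eef_pos: [0.549, 0.1087, 0.1348]
tool_rot: [-0.574, 0.784, 0.148, 0.182]
ft_force: [1.2, -0.2, -0.6]
grip_width: 0.0642
grasp_force: 66.2
```

Call:
step_arm --rows '[[[2, 0, 4], 0], [[4, 0, 8], 0], [[4, 0, 8], 0]]'

```text
clock: 12.05
eef_pos: [0.5483, 0.1093, 0.1251]
tool_rot: [-0.574, 0.784, 0.149, 0.182]
ft_force: [-0.3, -0.9, -0.3]
grip_width: 0.0645
grasp_force: 66.2
```

Call:
step_arm --rows '[[[1, 0, 2], 0], [[1, 0, 2], 0]]'

```text
clock: 12.3
eef_pos: [0.5486, 0.1097, 0.1234]
tool_rot: [-0.575, 0.784, 0.149, 0.182]
ft_force: [0.1, -0.3, -1.2]
grip_width: 0.0644
grasp_force: 66.2
```

```bash
python3 st.py
python3 - <<'E'
from h import *
for n in ['side','scene']:
    p,im,d=cam(n)
    for r in bot.trace('ring_center',n)[:2]:
        Y=pts(p,d,r['pixels']); print(n,r['score'],r['uv'],len(Y),np.round(np.percentile(Y,[2,50,98],axis=0),3).tolist())
E
```

```text
12.3 q [ 0.014  0.446 -0.289  0.701  0.457 -1.219] p [0.5486 0.1097 0.1234]
[[-0.273 -0.955  0.115]
 [-0.847  0.295  0.443]
 [-0.456  0.024 -0.889]] [ 0.1 -0.3 -1.2] 0.0644 66.2
side 0.52 [284.2, 226.5] 153 [[0.527, 0.104, 0.052], [0.543, 0.114, 0.073], [0.573, 0.139, 0.086]]
scene 0.45 [288.0, 234.5] 160 [[0.529, 0.12, 0.049], [0.558, 0.152, 0.076], [0.592, 0.167, 0.12]]
scene 0.43 [186.5, 274.3] 437 [[0.51, -0.249, 0.031], [0.567, -0.213, 0.062], [0.594, -0.183, 0.099]]
```

Not yet touching; go down 1.5 mm at a time.

Call:
step_arm --rows '[[[0.7, 0, 1.4], 0], [[0.7, 0, 1.4], 0]]'

```text
clock: 12.75
eef_pos: [0.5485, 0.1097, 0.1218]
tool_rot: [-0.575, 0.784, 0.149, 0.182]
ft_force: [-0.3, 0.5, -0.0]
grip_width: 0.0646
grasp_force: 66.2
```

Call:
step_arm --rows '[[[0.7, 0, 1.4], 0], [[0.7, 0, 1.4], 0]]'

```text
clock: 13.0
eef_pos: [0.5487, 0.1098, 0.1208]
tool_rot: [-0.575, 0.784, 0.149, 0.183]
ft_force: [-0.2, -1.5, 3.0]
grip_width: 0.0641
grasp_force: 66.4
```

Call:
step_arm --rows '[[[0.4, 0, 0.9], 0], [[0.4, 0, 0.9], 0]]'

```text
clock: 13.25
eef_pos: [0.5487, 0.1098, 0.1207]
tool_rot: [-0.575, 0.784, 0.149, 0.183]
ft_force: [-3.9, -3.1, 8.4]
grip_width: 0.0642
grasp_force: 67.1
```

Call:
step_arm --rows '[[[0, 0, 0], 0], [[0, 0, 0], 0], [[0, 0, 0], 0]]' --claw -0.8

```text
clock: 13.62
eef_pos: [0.5485, 0.1098, 0.1191]
tool_rot: [-0.575, 0.784, 0.149, 0.182]
ft_force: [-0.3, -0.4, -0.2]
grip_width: 0.077
grasp_force: 0.0
```

Call:
step_arm --rows '[[[0, 0, -15], 0], [[0, 0, -40], 0], [[0, 0, -80], 0], [[0, 0, -130], 0], [[20, 0, -180], 0], [[40, 0, -220], 0], [[40, 0, -220], 0]]'

```text
clock: 14.5
eef_pos: [0.5132, -0.0239, 0.3003]
tool_rot: [-0.574, 0.785, 0.146, 0.184]
ft_force: [0.1, -0.4, 0.2]
grip_width: 0.0769
grasp_force: 0.0
```

```bash
python3 st.py
python3 - <<'E'
from h import *
out=[]
for n in ['side','scene']:
    p,im,d=cam(n); X=pts(p,d,d>0)
    m=(abs(X[:,0]-.555)<.05)&(abs(X[:,1]-.137)<.05)&(X[:,2]>.066)&(X[:,2]<.085); Y=X[m]; print(n,len(Y),cv2.minEnclosingCircle(Y[:,:2].astype(np.float32)*1000),np.median(Y[:,2]))
    def res(c): return np.hypot(Y[:,0]-c[0],Y[:,1]-c[1])
    print(np.round(np.percentile(Y,[2,98],axis=0),4).tolist())
    out.append(cv2.resize(im[170:300,230:370],None,fx=2.8,fy=2.8,interpolation=cv2.INTER_CUBIC)[...,::-1])
p,im,d=cam('wrist'); X=pts(p,d,d>0); np.savez('w3.npz',d=d,im=im,pose=np.array(p['pose']))
m=(abs(X[:,0]-.555)<.06)&(abs(X[:,1]-.137)<.06)&(X[:,2]>.066)&(X[:,2]<.085); Y=X[m]; print('wrist',len(Y)); 
if len(Y): print(cv2.minEnclosingCircle(Y[:,:2].astype(np.float32)*1000),np.median(Y[:,2]))
m=(abs(X[:,0]-.555)<.08)&(abs(X[:,1]-.137)<.08)&(X[:,2]>.04)&(X[:,2]<.052); Y=X[m]
if len(Y): print('plate',cv2.minAreaRect(Y[:,:2].astype(np.float32)*1000),np.median(Y[:,2]))
cv2.imwrite('pics/rp.png',np.hstack(out))
E
```

```text
14.5 q [-0.254  0.256 -0.052  1.255  0.475 -1.514] p [ 0.5132 -0.0239  0.3003]
[[-0.274 -0.954  0.122]
 [-0.846  0.299  0.441]
 [-0.457  0.018 -0.889]] [ 0.07 -0.45  0.22] 0.0769 0.0
side 256 ((560.00830078125, 134.03221130371094), 36.243751525878906) 0.07698442743449385
[[0.5265, 0.1046, 0.067], [0.5879, 0.1663, 0.0834]]
scene 210 ((558.9684448242188, 136.4741668701172), 35.05897903442383) 0.07636859734420687
[[0.5281, 0.1071, 0.067], [0.5901, 0.1679, 0.0828]]
wrist 1664
((555.5355834960938, 137.7521514892578), 33.51185989379883) 0.07611305011711966
plate ((543.0822143554688, 148.10745239257812), (120.26679229736328, 121.74156951904297), 76.18855285644531) 0.046530648188645385
```

View pics/rp.png

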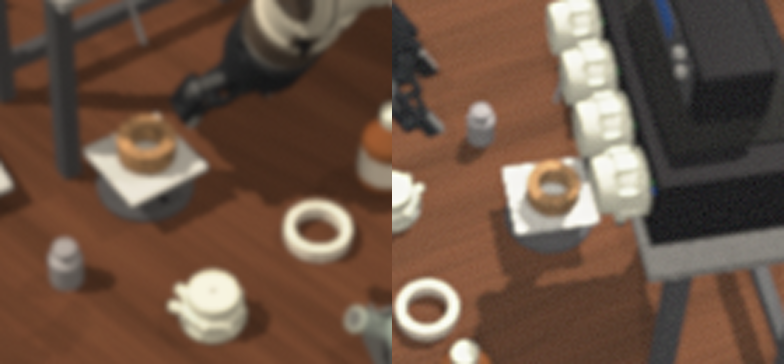

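```bash
python3 go.py .50 -.274 .24
```

```text
tool shift mm [243.1 -64.5 -63.1] dist 259
```

Call:
step_arm --rows '[[[40, -10, -20], -9], [[80, -20, -40], -18], [[120, -32, -52], -27], [[160, -42, -60], -36], [[200, -54, -63], -45], [[235, -62, -63], -54], [[243, -65, -63], -58], [[243, -65, -63], -58]]' --claw -0.2

```text
clock: 15.65
eef_pos: [0.5008, -0.2735, 0.2383]
tool_rot: [0.882, -0.407, -0.044, -0.232]
ft_force: [0.2, -0.3, -0.4]
grip_width: 0.051
grasp_force: 0.0
```

```bash
python3 st.py
python3 - <<'E'
from h import *
out=[]
p,im,d=cam('wrist'); X=pts(p,d,d>0); np.savez('w4.npz',d=d,im=im,pose=np.array(p['pose']),k=[p['fx'],p['fy'],p['cx'],p['cy']])
cv2.imwrite('pics/w4.png',im[...,::-1])
for t in ['flask_neck','cradle']:
    for r in bot.trace(t,'wrist')[:1]:
        Y=pts(p,d,r['pixels']); print(t,r['score'],np.round(r['uv']),len(Y),np.round(np.percentile(Y,[2,50,98],axis=0),3).tolist()); np.save(t+'.npy',r['pixels'])
E
```

```text
15.65 q [-0.67   0.542  0.209  1.446  0.432 -2.992] p [ 0.5008 -0.2735  0.2383]
[[ 0.664 -0.739  0.112]
 [-0.699 -0.56   0.445]
 [-0.266 -0.374 -0.889]] [ 0.17 -0.29 -0.43] 0.051 0.0
flask_neck 0.74 [284. 151.] 6345 [[0.502, -0.252, 0.035], [0.551, -0.225, 0.062], [0.588, -0.188, 0.1]]
cradle 0.81 [312. 114.] 4974 [[0.513, -0.274, 0.003], [0.559, -0.24, 0.036], [0.609, -0.176, 0.056]]
```

View pics/w4.png

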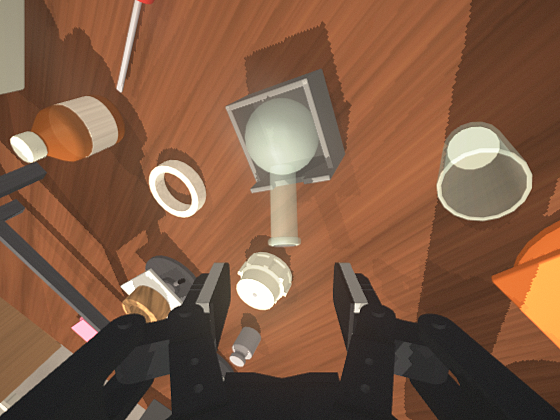

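```bash
cat > fit.py <<'E'
from h import *
from scipy.optimize import least_squares
from scipy.spatial.transform import Rotation as R
def surf(x,Y):
    c=x[:3]; m=np.array([np.cos(x[4])*np.cos(x[3]),np.cos(x[4])*np.sin(x[3]),np.sin(x[4])])
    v=Y-c; a=v@m; r=np.linalg.norm(v-np.outer(a,m),axis=1)
    s=np.linalg.norm(v,axis=1)-.032
    def cyl(lo,hi,R0):
        da=np.maximum(np.maximum(lo-a,a-hi),0); dr=r-R0
        return np.where(da>0,np.hypot(da,np.maximum(dr,0)),np.where(dr>0,dr,np.maximum(dr,a-hi)))
    D=np.c_[s,cyl(.02,.093,.011),cyl(.087,.093,.0135)]
    i=np.argmin(np.abs(D),1); return np.min(D,1)
def fit(Y,x0):
    r=least_squares(surf,x0,args=(Y,),loss='soft_l1',f_scale=.0015); x=r.x
    m=np.array([np.cos(x[4])*np.cos(x[3]),np.cos(x[4])*np.sin(x[3]),np.sin(x[4])]); return x,m,np.median(abs(surf(x,Y)))
E
python3 - <<'E'
from fit import *
f=np.load('w4.npz'); k=f['k']; p=dict(fx=k[0],fy=k[1],cx=k[2],cy=k[3],pose=f['pose'])
mask=np.load('flask_neck.npy'); mask=cv2.erode(mask.astype(np.uint8),np.ones((3,3)))>0
Y=pts(p,f['d'],mask); Y=Y[Y[:,2]>.03]
x,m,e=fit(Y,[.565,-.23,.035,np.deg2rad(147),np.deg2rad(40)])
print('bulb',x[:3],'az,el',np.rad2deg(x[3:]),'med',e,'mouth',x[:3]+.093*m,'neck',x[:3]+.072*m)
o=bot.get_obs(); M=R.from_quat(o['tool_rot']).as_matrix(); print('m tool',M.T@m,'theta',np.rad2deg(np.arccos(-M[:,2]@m)))
g=x[:3]+.072*m; print('neck in tool',M.T@(g-o['eef_pos'])*1000,'bulb',M.T@(x[:3]-o['eef_pos'])*1000)
E
```

```text
bulb [ 0.56228309 -0.22148908  0.03521035] az,el [148.61401927  39.3646234 ] med 0.0003417292907339983 mouth [ 0.50090307 -0.18404316  0.0941959 ] neck [ 0.51476307 -0.19249869  0.08087659]
m tool [-0.8873783   0.02324312 -0.46045576] theta 62.58347916387029
neck in tool [ -5.25721309   4.30476825 178.92572897] bulb [ 58.63402461   2.63126394 212.07854377]
```

Call:
step_arm --rows '[[[-5, 4, 40], -1.5], [[-5, 4, 80], -1.5], [[-5, 4, 110], -1.5], [[-5, 4, 123], -1.5], [[-5, 4, 127], -1.5], [[-5, 4, 127], -1.5]]'

```text
clock: 16.55
eef_pos: [0.5097, -0.2172, 0.1281]
tool_rot: [0.888, -0.395, -0.038, -0.232]
ft_force: [-0.1, -0.8, 0.4]
grip_width: 0.0511
grasp_force: 0.0
```

Call:
step_arm --rows '[[[0, 0, 0], 0], [[0, 0, 0], 0], [[0, 0, 0], 0], [[0, 0, 0], 0], [[0, 0, 0], 0]]' --claw 1

```text
clock: 17.18
eef_pos: [0.5095, -0.2172, 0.1279]
tool_rot: [0.888, -0.395, -0.038, -0.232]
ft_force: [0.0, -1.5, 5.8]
grip_width: 0.0208
grasp_force: 58.4
```

```bash
python3 st.py
```

```text
17.18 q [-0.584  0.582 -0.034  1.119  0.448 -2.925] p [ 0.5095 -0.2172  0.1279]
[[ 0.684 -0.72   0.116]
 [-0.685 -0.58   0.442]
 [-0.251 -0.382 -0.889]] [ 0.   -1.52  5.79] 0.0208 58.4
```

Call:
step_arm --rows '[[[-3, -4, -9], 0], [[-8, -12, -27], 0], [[-16, -24, -55], 0], [[-25, -38, -89], 0], [[-35, -53, -124], 0], [[-43, -65, -151], 0], [[-43, -65, -151], 0]]'

```text
clock: 18.05
eef_pos: [0.5098, -0.2167, 0.2997]
tool_rot: [0.888, -0.395, -0.037, -0.232]
ft_force: [0.1, -0.1, -0.3]
grip_width: 0.0201
grasp_force: 58.9
```

```bash
python3 st.py
cat > mf.py <<'E'
from fit import *
o=bot.get_obs(); M=R.from_quat(o['tool_rot']).as_matrix(); pe=np.array(o['eef_pos'])
p,im,d=cam('wrist'); np.savez('wl.npz',d=d,im=im,pose=np.array(p['pose']))
r=bot.trace('flask_neck','wrist')[0]; mask=cv2.erode(r['pixels'].astype(np.uint8),np.ones((3,3)))>0
Y=pts(p,d,mask); m0=M@np.array([-.887,0,-.46]); c0=pe+M@np.array([64,0,85])/1000
Y=Y[np.linalg.norm(Y-c0,axis=1)<.12]
x,m,e=fit(Y,[*c0,np.arctan2(m0[1],m0[0]),np.arcsin(m0[2])])
mt=M.T@m
print(r['score'],np.round(r['uv']),len(Y),'med',e,'m tool',np.round(mt,4),'bulb tool',np.round(M.T@(x[:3]-pe)*1000,1),'mouth tool',np.round(M.T@(x[:3]+.093*m-pe)*1000,1))
print('m world',np.round(m,3),'bulb',np.round(x[:3],4),'tilt deg',np.rad2deg(np.arccos(m[2])))
E
python3 mf.py
```

```text
18.05 q [-0.583  0.443  0.214  1.502  0.447 -2.925] p [ 0.5098 -0.2167  0.2997]
[[ 0.685 -0.719  0.118]
 [-0.685 -0.581  0.44 ]
 [-0.248 -0.383 -0.89 ]] [ 0.1  -0.09 -0.31] 0.0201 58.9
0.92 [283. 168.] 20232 med 0.0003113429379077593 m tool [-0.8861  0.0094 -0.4634] bulb tool [62.   0.3 87.3] mouth tool [-20.4   1.2  44.2]
m world [-0.669  0.397  0.629] bulb [ 0.5623 -0.2209  0.2064] tilt deg 51.05144295873895
```

```bash
python3 go.py .30 .06 .54; python3 go.py .088 .335 .785
```

```text
tool shift mm [-393.5 -102.4 -118. ] dist 423
tool shift mm [-788.7 -202.3 -238.1] dist 848
```

Call:
step_arm --rows '[[[-45, -12, -14], 4], [[-100, -26, -30], 9], [[-155, -40, -47], 14], [[-210, -55, -63], 19], [[-265, -69, -80], 25], [[-320, -83, -96], 31], [[-375, -97, -113], 37], [[-430, -111, -130], 43], [[-485, -125, -146], 49], [[-540, -140, -163], 55], [[-595, -154, -180], 59], [[-640, -165, -194], 59.5]]'

```text
clock: 19.65
eef_pos: [0.1723, 0.2265, 0.6881]
tool_rot: [-0.574, 0.785, 0.148, 0.18]
ft_force: [0.8, 0.7, -1.6]
grip_width: 0.0203
grasp_force: 58.9
```

```bash
python3 st.py;python3 go.py .085 .34 .785
```

```text
19.65 q [ 0.707 -0.266  0.477  1.919  0.264 -0.503] p [0.1723 0.2265 0.6881]
[[-0.276 -0.955  0.113]
 [-0.848  0.297  0.44 ]
 [-0.453  0.025 -0.891]] [ 0.76  0.68 -1.57] 0.0203 58.9
tool shift mm [-116.1  119.5  -46.4] dist 173
```

Call:
step_arm --rows '[[[-35, 36, -14], 0], [[-75, 78, -30], 0], [[-116, 119, -46], 0], [[-116, 119, -46], 0]]'

```text
clock: 20.15
eef_pos: [0.0831, 0.3452, 0.7818]
tool_rot: [-0.579, 0.781, 0.149, 0.181]
ft_force: [0.7, 0.7, -1.5]
grip_width: 0.0205
grasp_force: 59.1
```

Call:
step_arm --rows '[[[-150, 0, -300], 0]]'

```text
clock: 20.27
eef_pos: [0.0857, 0.3373, 0.7955]
tool_rot: [-0.574, 0.779, 0.161, 0.197]
ft_force: [0.8, -0.3, -1.0]
grip_width: 0.0202
grasp_force: 59.1
```

Call:
step_arm --rows '[[[-160, 0, -300], 0]]'

```text
clock: 20.4
eef_pos: [0.0863, 0.3297, 0.8123]
tool_rot: [-0.569, 0.774, 0.175, 0.216]
ft_force: [-0.2, -0.9, -0.7]
grip_width: 0.0205
grasp_force: 59.0
```

Call:
step_arm --rows '[[[-180, 0, -300], 0]]'

```text
clock: 20.52
eef_pos: [0.0868, 0.3241, 0.828]
tool_rot: [-0.564, 0.769, 0.189, 0.233]
ft_force: [0.6, -0.2, -0.6]
grip_width: 0.0199
grasp_force: 59.0
```

Call:
step_arm --rows '[[[-200, 0, -300], 0]]'

```text
clock: 20.65
eef_pos: [0.0871, 0.3193, 0.843]
tool_rot: [-0.559, 0.764, 0.203, 0.251]
ft_force: [0.3, 0.4, -0.8]
grip_width: 0.0204
grasp_force: 59.0
```

```bash
cat >> st.py <<'E'
m=M@np.array([-.8861,.0094,-.4634]); print('m world',np.round(m,3),'tilt',np.round(np.rad2deg(np.arccos(m[2])),1),'lean',np.round(np.rad2deg(np.arccos(-M[2,2])),1),'az',np.round(np.rad2deg(np.arctan2(M[1,2],M[0,2])),1))
E
python3 st.py
```

```text
20.65 q [1.298 0.014 1.249 2.15  0.009 0.037] p [0.0871 0.3193 0.843 ]
[[-0.248 -0.956  0.156]
 [-0.753  0.292  0.59 ]
 [-0.61   0.03  -0.792]] [ 0.26  0.37 -0.8 ] 0.0204 59.0
m world [0.139 0.396 0.908] tilt 24.8 lean 37.6 az 75.2
```

Call:
step_arm --rows '[[[-300, 0, -130], 0]]'

```text
clock: 20.78
eef_pos: [0.0904, 0.3213, 0.8477]
tool_rot: [-0.558, 0.761, 0.208, 0.256]
ft_force: [0.3, -0.7, -1.3]
grip_width: 0.0203
grasp_force: 59.0
```

Call:
step_arm --rows '[[[-300, 0, -115], 0]]'

```text
clock: 20.9
eef_pos: [0.0941, 0.3213, 0.8471]
tool_rot: [-0.559, 0.761, 0.208, 0.254]
ft_force: [0.1, 0.1, -0.7]
grip_width: 0.0201
grasp_force: 59.0
```

Call:
step_arm --rows '[[[-300, 0, -100], 0]]'

```text
clock: 21.02
eef_pos: [0.0982, 0.3201, 0.8473]
tool_rot: [-0.56, 0.76, 0.21, 0.254]
ft_force: [0.1, 0.0, -0.8]
grip_width: 0.0205
grasp_force: 59.0
```

```bash
python3 st.py
```

```text
21.02 q [ 1.233  0.024  1.272  2.149  0.058 -0.015] p [0.0982 0.3201 0.8473]
[[-0.245 -0.958  0.15 ]
 [-0.744  0.285  0.604]
 [-0.621  0.036 -0.783]] [ 0.11  0.01 -0.83] 0.0205 59.0
m world [0.139 0.382 0.914] tilt 24.0 lean 38.5 az 76.0
```

```bash
python3 go.py .163 .655 .716
```

```text
tool shift mm [-183.6   28.7  314.8] dist 366
```

Call:
step_arm --rows '[[[-20, 4, 45], 0], [[-46, 8, 92], 0], [[-74, 12, 140], 0], [[-102, 17, 188], 0], [[-130, 22, 236], 0], [[-160, 26, 280], 0], [[-183, 29, 315], 0], [[-183, 29, 315], 0]]'

```text
clock: 22.02
eef_pos: [0.1639, 0.6601, 0.7078]
tool_rot: [-0.561, 0.762, 0.207, 0.249]
ft_force: [-0.4, 0.6, -1.3]
grip_width: 0.0202
grasp_force: 59.0
```

Call:
step_arm --rows '[[[-300, 0, 20], 0]]'

```text
clock: 22.15
eef_pos: [0.1726, 0.6811, 0.72]
tool_rot: [-0.555, 0.754, 0.223, 0.269]
ft_force: [0.0, 0.3, 0.5]
grip_width: 0.02
grasp_force: 59.0
```

Call:
step_arm --rows '[[[-300, 0, 20], 0]]'

```text
clock: 22.28
eef_pos: [0.1821, 0.7043, 0.7196]
tool_rot: [-0.551, 0.748, 0.236, 0.285]
ft_force: [0.6, 0.5, 0.2]
grip_width: 0.02
grasp_force: 59.0
```

Call:
step_arm --rows '[[[-300, 0, 20], 0]]'

```text
clock: 22.4
eef_pos: [0.1903, 0.724, 0.7235]
tool_rot: [-0.545, 0.741, 0.249, 0.302]
ft_force: [-0.9, -0.2, -0.1]
grip_width: 0.0204
grasp_force: 59.0
```

```bash
python3 st.py
```

```text
22.4 q [1.31  0.497 1.272 1.542 0.011 0.047] p [0.1903 0.724  0.7235]
[[-0.223 -0.959  0.175]
 [-0.658  0.281  0.699]
 [-0.719  0.041 -0.694]] [-0.89 -0.16 -0.13] 0.0204 59.0
m world [0.108 0.262 0.959] tilt 16.5 lean 46.1 az 75.9
```

Call:
step_arm --rows '[[[-300, 0, 60], 0]]'

```text
clock: 22.52
eef_pos: [0.199, 0.7465, 0.7253]
tool_rot: [-0.54, 0.734, 0.263, 0.318]
ft_force: [-0.3, 0.1, -0.1]
grip_width: 0.0205
grasp_force: 59.0
```

Call:
step_arm --rows '[[[-300, 0, 75], 0]]'

```text
clock: 22.65
eef_pos: [0.2077, 0.7693, 0.7252]
tool_rot: [-0.534, 0.726, 0.275, 0.334]
ft_force: [0.6, 0.1, -1.0]
grip_width: 0.0206
grasp_force: 59.0
```

Call:
step_arm --rows '[[[-300, 0, 90], 0]]'

```text
clock: 22.78
eef_pos: [0.2159, 0.7914, 0.7255]
tool_rot: [-0.528, 0.718, 0.288, 0.35]
ft_force: [-0.2, 0.9, -0.4]
grip_width: 0.0196
grasp_force: 59.0
```

Call:
step_arm --rows '[[[-300, 0, 100], 0]]'

```text
clock: 22.9
eef_pos: [0.2237, 0.8122, 0.7267]
tool_rot: [-0.522, 0.71, 0.3, 0.365]
ft_force: [0.3, -0.8, -0.8]
grip_width: 0.0203
grasp_force: 59.0
```

Call:
step_arm --rows '[[[-300, 0, 110], 0]]'

```text
clock: 23.02
eef_pos: [0.231, 0.8314, 0.7288]
tool_rot: [-0.515, 0.701, 0.313, 0.381]
ft_force: [-0.7, 0.8, -1.4]
grip_width: 0.0203
grasp_force: 59.0
```

```bash
python3 st.py
```

```text
23.02 q [1.294 0.597 1.272 1.215 0.023 0.04 ] p [0.231  0.8314 0.7288]
[[-0.179 -0.961  0.212]
 [-0.484  0.274  0.831]
 [-0.857  0.046 -0.514]] [-0.66  0.8  -1.39] 0.0203 59.0
m world [0.051 0.046 0.998] tilt 4.0 lean 59.1 az 75.7
```

Call:
step_arm --rows '[[[-300, 0, 120], -3]]'

```text
clock: 23.15
eef_pos: [0.2378, 0.8492, 0.7318]
tool_rot: [-0.526, 0.678, 0.314, 0.405]
ft_force: [0.3, -0.1, -1.1]
grip_width: 0.0207
grasp_force: 58.9
```

```bash
python3 st.py; python3 mf.py
```

```text
23.15 q [ 1.291  0.615  1.272  1.152  0.025 -0.014] p [0.2378 0.8492 0.7318]
[[-0.118 -0.969  0.219]
 [-0.46   0.248  0.853]
 [-0.88  -0.    -0.474]] [ 0.34 -0.1  -1.11] 0.0207 58.9
m world [-0.006  0.014  1.   ] tilt 0.9 lean 61.7 az 75.6
0.84 [281. 169.] 20082 med 0.00031155898517614897 m tool [-0.8867  0.0098 -0.4623] bulb tool [63.2  0.5 87.1] mouth tool [-19.2   1.4  44.1]
m world [-0.006  0.016  1.   ] bulb [0.2489 0.8945 0.6348] tilt deg 0.9711122595197542
```

```bash
for a in ".33 .36 .70" ".42 -.03 .55" ".50 -.08 .30" ".507 -.054 .215" ".5445 .0922 .209"; do python3 go.py $a; done
```

```text
tool shift mm [ 241.2 -211.2 -383. ] dist 499
tool shift mm [ 542.6 -395.8 -623.3] dist 916
tool shift mm [ 775.7 -486.  -528.8] dist 1057
tool shift mm [ 837.5 -486.4 -464.5] dist 1074
tool shift mm [ 770.6 -486.2 -329. ] dist 969
```

Call:
step_arm --rows '[[[20, -18, -32], 0], [[46, -40, -74], 0], [[73, -64, -116], 0], [[100, -88, -159], 0], [[127, -111, -202], 0], [[154, -135, -245], 0], [[181, -159, -288], 0], [[208, -182, -330], 0], [[240, -211, -378], 0], [[280, -235, -410], 0], [[320, -260, -442], 0]]'

```text
clock: 24.62
eef_pos: [0.3522, 0.2585, 0.6602]
tool_rot: [-0.526, 0.678, 0.314, 0.406]
ft_force: [0.8, 0.4, -1.9]
grip_width: 0.0204
grasp_force: 58.9
```

```bash
python3 st.py; for a in ".42 -.03 .55" ".50 -.08 .30" ".507 -.054 .215"; do python3 go.py $a; done
```

```text
24.62 q [ 0.202 -0.258  0.061  1.204  0.913 -0.77 ] p [0.3522 0.2585 0.6602]
[[-0.118 -0.968  0.22 ]
 [-0.458  0.25   0.853]
 [-0.881 -0.001 -0.473]] [ 0.84  0.44 -1.87] 0.0204 58.9
m world [-0.007  0.013  1.   ] tilt 0.9 lean 61.8 az 75.5
tool shift mm [ 221.3 -137.7 -179. ] dist 316
tool shift mm [ 455.1 -227.5  -85.8] dist 516
tool shift mm [ 517.2 -227.7  -21.9] dist 566
```

Call:
step_arm --rows '[[[35, -22, -29], 0], [[75, -46, -60], 0], [[115, -70, -92], 0], [[155, -95, -124], 0], [[190, -118, -153], 0], [[221, -138, -175], 0], [[265, -158, -165], 0], [[310, -178, -145], 0], [[355, -198, -122], 0], [[400, -215, -100], 0], [[440, -226, -88], 0], [[455, -228, -86], 0]]'

```text
clock: 26.12
eef_pos: [0.5014, -0.0781, 0.2982]
tool_rot: [-0.525, 0.679, 0.316, 0.404]
ft_force: [-0.4, -0.1, -0.3]
grip_width: 0.0201
grasp_force: 59.0
```

```bash
python3 st.py; python3 go.py .507 -.054 .225; python3 go.py .5445 .0922 .209
```

```text
26.12 q [-0.548  0.485 -0.015  1.571  1.    -2.142] p [ 0.5014 -0.0781  0.2982]
[[-0.122 -0.969  0.217]
 [-0.458  0.249  0.853]
 [-0.881  0.005 -0.474]] [-0.42 -0.05 -0.3 ] 0.0201 59.0
m world [-0.002  0.013  1.   ] tilt 0.7 lean 61.7 az 75.7
tool shift mm [52.8  0.2 56.5] dist 77
tool shift mm [ -4.7   0.2 197. ] dist 197
```

Call:
step_arm --rows '[[[20, 0, 22], 0], [[43, 0, 45], 0], [[58, 0, 64], 0], [[58, 0, 64], 0]]'

```text
clock: 26.62
eef_pos: [0.5086, -0.0497, 0.2187]
tool_rot: [-0.526, 0.679, 0.315, 0.404]
ft_force: [-0.5, 0.6, -0.6]
grip_width: 0.0203
grasp_force: 59.0
```

```bash
python3 st.py; python3 go.py .5395 .0727 .209; python3 go.py .5445 .0922 .209; python3 mf.py
```

```text
26.62 q [-0.494  0.543 -0.146  1.305  1.024 -2.052] p [ 0.5086 -0.0497  0.2187]
[[-0.12  -0.969  0.217]
 [-0.459  0.248  0.853]
 [-0.88   0.002 -0.474]] [-0.52  0.63 -0.57] 0.0203 59.0
m world [-0.004  0.013  1.   ] tilt 0.8 lean 61.7 az 75.7
tool shift mm [-51.3   0.4 115.7] dist 127
tool shift mm [-60.8   0.4 133.5] dist 147
0.72 [283. 170.] 20082 med 0.00031102889638811096 m tool [-0.8868  0.0092 -0.4621] bulb tool [63.2  0.5 86.9] mouth tool [-19.3   1.4  44. ]
m world [-0.003  0.015  1.   ] bulb [ 0.5194 -0.0043  0.1219] tilt deg 0.8637785620507622
```

Call:
step_arm --rows '[[[-12, 0, 28], 0], [[-26, 0, 60], 0], [[-40, 0, 90], 0], [[-48, 0, 108], 0], [[-51, 0, 115], 0], [[-51, 0, 116], 0]]'

```text
clock: 27.48
eef_pos: [0.5408, 0.072, 0.2091]
tool_rot: [-0.526, 0.678, 0.314, 0.405]
ft_force: [-0.1, -0.7, 0.1]
grip_width: 0.0206
grasp_force: 59.0
```

```bash
python3 st.py; python3 go.py .5447 .0922 .209
python3 - <<'E'
from h import *
out=[]
for n in ['side','scene']:
    p,im,d=cam(n); out.append(cv2.resize(im[140:270,220:360],None,fx=2.8,fy=2.8,interpolation=cv2.INTER_CUBIC)[...,::-1])
cv2.imwrite('pics/ap.png',np.hstack(out))
p,im,d=cam('wrist'); X=pts(p,d,d>0)
m=(abs(X[:,0]-.555)<.06)&(abs(X[:,1]-.137)<.06)&(X[:,2]>.07)&(X[:,2]<.08); print('ring pts',m.sum())
E
```

```text
27.48 q [-0.249  0.454 -0.306  0.807  1.076 -1.567] p [0.5408 0.072  0.2091]
[[-0.118 -0.969  0.219]
 [-0.46   0.249  0.853]
 [-0.88  -0.    -0.474]] [-0.14 -0.7   0.1 ] 0.0206 59.0
m world [-0.006  0.015  1.   ] tilt 0.9 lean 61.7 az 75.6
tool shift mm [-9.7  1.3 18.1] dist 21
ring pts 2503
```

View pics/ap.png

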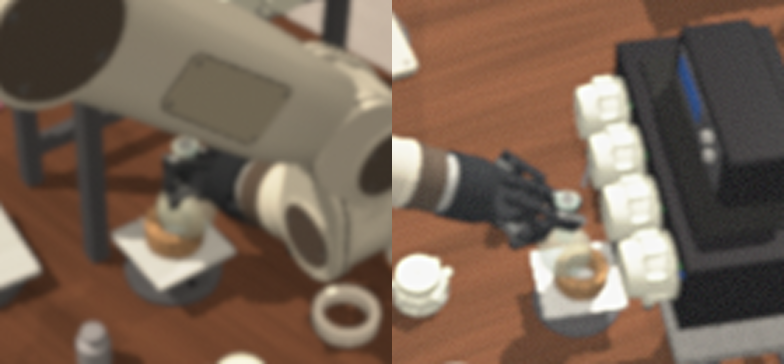

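Call:
step_arm --rows '[[[-3, 0, 6], 0], [[-7, 1, 13], 0], [[-10, 1, 18], 0], [[-10, 1, 18], 0]]'

```text
clock: 28.12
eef_pos: [0.5445, 0.0931, 0.2083]
tool_rot: [-0.526, 0.678, 0.315, 0.405]
ft_force: [0.7, 0.2, -1.6]
grip_width: 0.0206
grasp_force: 59.0
```

```bash
python3 st.py; python3 mf.py
python3 - <<'E'
from h import *
from scipy.optimize import least_squares
p,im,d=cam('wrist'); X=pts(p,d,d>0)
m=(np.hypot(X[:,0]-.5555,X[:,1]-.1375)<.05)&(X[:,2]>.05)&(X[:,2]<.073); Y=X[m]
r=np.hypot(Y[:,0]-.5555,Y[:,1]-.1375); Y=Y[abs(r-.033)<.008]; print(len(Y))
f=least_squares(lambda c:np.hypot(Y[:,0]-c[0],Y[:,1]-c[1])-.033,[.5555,.1375],loss='soft_l1',f_scale=.001); print('ring by side wall',f.x, np.median(abs(f.fun)))
T=X[(np.hypot(X[:,0]-.5555,X[:,1]-.1375)<.045)&(abs(X[:,2]-.076)<.003)]; print('top',len(T),np.median(T[:,2]),cv2.minEnclosingCircle(T[:,:2].astype(np.float32)*1000))
E
```

```text
28.12 q [-0.207  0.443 -0.33   0.72   1.075 -1.48 ] p [0.5445 0.0931 0.2083]
[[-0.118 -0.969  0.217]
 [-0.459  0.248  0.853]
 [-0.88   0.001 -0.474]] [ 0.68  0.21 -1.61] 0.0206 59.0
m world [-0.005  0.014  1.   ] tilt 0.9 lean 61.7 az 75.7
0.53 [328. 222.] 9055 med 0.003941397916114112 m tool [-0.7513 -0.1529 -0.642 ] bulb tool [ 51.8  73.9 167.1] mouth tool [-18.1  59.7 107.4]
m world [ 0.097 -0.241  0.966] bulb [0.5031 0.2301 0.0835] tilt deg 15.040203980114379
4421
ring by side wall [0.55539758 0.13888323] 0.0002658345055168293
top 4929 0.07648238284266225 ((554.9271850585938, 137.38844299316406), 33.01078414916992)
```

Call:
step_arm --rows '[[[2.6, 0, 1.4], 0], [[5.3, 0, 2.8], 0], [[5.3, 0, 2.8], 0]]'

```text
clock: 28.65
eef_pos: [0.5445, 0.0923, 0.2018]
tool_rot: [-0.526, 0.679, 0.315, 0.405]
ft_force: [-1.1, 0.2, -0.7]
grip_width: 0.0207
grasp_force: 59.0
```

Call:
step_arm --rows '[[[1.3, 0, 0.7], 0], [[1.3, 0, 0.7], 0]]'

```text
clock: 28.9
eef_pos: [0.5446, 0.0924, 0.2007]
tool_rot: [-0.526, 0.679, 0.315, 0.405]
ft_force: [-0.5, 0.7, -0.1]
grip_width: 0.0201
grasp_force: 59.0
```

Call:
step_arm --rows '[[[0.9, 0, 0.5], 0], [[0.9, 0, 0.5], 0]]'

```text
clock: 29.15
eef_pos: [0.5447, 0.0924, 0.1999]
tool_rot: [-0.526, 0.679, 0.315, 0.405]
ft_force: [0.5, -0.0, -0.3]
grip_width: 0.0204
grasp_force: 59.0
```

Call:
step_arm --rows '[[[0.9, 0, 0.5], 0], [[0.9, 0, 0.5], 0]]'

```text
clock: 29.4
eef_pos: [0.5448, 0.0925, 0.1994]
tool_rot: [-0.526, 0.678, 0.315, 0.405]
ft_force: [-1.3, -0.0, 2.9]
grip_width: 0.0202
grasp_force: 58.9
```

Call:
step_arm --rows '[[[0.7, 0, 0.4], 0], [[0.7, 0, 0.4], 0]]'

```text
clock: 29.65
eef_pos: [0.545, 0.0927, 0.1992]
tool_rot: [-0.526, 0.678, 0.315, 0.406]
ft_force: [-2.0, 0.0, 6.0]
grip_width: 0.0204
grasp_force: 59.0
```

Call:
step_arm --rows '[[[0, 0, 0], 0], [[0, 0, 0], 0], [[0, 0, 0], 0]]' --claw -0.1

```text
clock: 30.02
eef_pos: [0.5446, 0.0923, 0.1976]
tool_rot: [-0.526, 0.679, 0.315, 0.404]
ft_force: [0.1, -0.4, -1.0]
grip_width: 0.0472
grasp_force: 0.0
```

Call:
step_arm --rows '[[[0, 0, -10], 0], [[0, 0, -30], 0], [[0, 0, -65], 0], [[0, 0, -110], 0], [[0, 0, -150], 0], [[0, 0, -150], 0]]'

```text
clock: 30.78
eef_pos: [0.5127, -0.038, 0.27]
tool_rot: [-0.525, 0.679, 0.313, 0.406]
ft_force: [0.4, -0.0, -0.4]
grip_width: 0.0471
grasp_force: 0.0
```

```bash
python3 st.py
python3 - <<'E'
from fit import *
p,im,d=cam('wrist'); cv2.imwrite('pics/end.png',im[...,::-1])
X=pts(p,d,d>0); r=np.hypot(X[:,0]-.5555,X[:,1]-.1378); Y=X[(r<.036)&(X[:,2]>.08)&(X[:,2]<.205)]
x,m,e=fit(Y,[.5555,.138,.102,1.0,1.5]); print(len(Y),'bulb',x[:3],'m',m,'mouth',x[:3]+.093*m,'tilt',np.rad2deg(np.arccos(m[2])),e)
T=X[(r<.045)&(abs(X[:,2]-.076)<.003)]; print('ring top',len(T),cv2.minEnclosingCircle(T[:,:2].astype(np.float32)*1000),np.median(T[:,2]))
E
```

```text
30.77 q [-0.47   0.468 -0.109  1.37   1.035 -2.003] p [ 0.5127 -0.038   0.27  ]
[[-0.119 -0.968  0.222]
 [-0.46   0.252  0.851]
 [-0.88  -0.001 -0.475]] [ 0.43 -0.03 -0.45] 0.0471 0.0
m world [-0.007  0.015  1.   ] tilt 0.9 lean 61.6 az 75.4
5224 bulb [0.5553552  0.1388564  0.10204535] m [-0.02123419  0.05250258  0.99839501] mouth [0.55338042 0.14373914 0.19489609] tilt 3.2466273780628256 0.0003319860102709814
ring top 1005 ((555.104736328125, 137.0184326171875), 32.821773529052734) 0.07635675085989035
```

View pics/end.png

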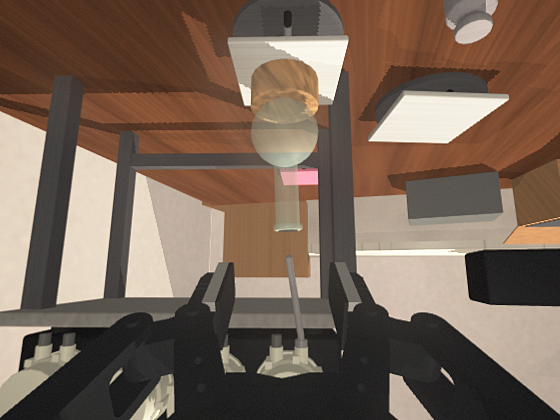

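Run:
```python
from fit import *
p,im,d=cam('wrist'); P=np.array(p['pose'])
for uv in [(289,257),(291,259),(287,256)]:
    ray=P[:3,:3]@np.array([(uv[0]-p['cx'])/p['fx'],-(uv[1]-p['cy'])/p['fy'],-1]); t=(.218-P[2,3])/ray[2]; print(uv,'tip',np.round(P[:3,3]+t*ray,4))
X=pts(p,d,d>0)
S=X[(np.hypot(X[:,0]-.5555,X[:,1]-.1378)<.03)&(X[:,2]>.21)&(X[:,2]<.28)]; S=S[np.argsort(S[:,2])]; print(len(S))
for lo in np.arange(.216,.25,.006):
    k=(S[:,2]>=lo)&(S[:,2]<lo+.006)
    if k.any(): print(round(lo+.003,3),k.sum(),np.round(S[k].mean(0),4))
r=np.hypot(X[:,0]-.5555,X[:,1]-.1378); Y=X[(r<.036)&(X[:,2]>.08)&(X[:,2]<.205)]
x,m,e=fit(Y,[.5555,.138,.102,1.0,1.5]); print('mouth',x[:3]+.093*m,np.rad2deg(np.arccos(m[2])))
```

```text
(289, 257) tip [0.5539 0.1561 0.218 ]
(291, 259) tip [0.5611 0.1963 0.218 ]
(287, 256) tip [0.5517 0.1392 0.218 ]
489
0.219 29 [0.5506 0.1359 0.2201]
0.225 49 [0.5502 0.137  0.225 ]
0.231 47 [0.5496 0.1385 0.231 ]
0.237 49 [0.5491 0.1403 0.237 ]
0.243 47 [0.5487 0.1421 0.2429]
0.249 48 [0.5482 0.1439 0.249 ]
mouth [0.5533559  0.14367156 0.19493692] 3.2037750036121975
```

```bash
python3 -c "
from workcell import bot
print(bot.job_done())"
```

```text
the job is handed in; nothing more can be done
None
```

I handed the job in at about 31 s. The cork ring lies flat on the stand under the spout, and the flask stands released in it, tilted about 3°, with its mouth about 6 mm from under the tip by my camera measurement (limit 9 mm); I have no verdict back.

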